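# Set a weld gap by rolling the fixture's knurled wheel

### The arm

A 6-joint arm with a two-finger parallel gripper is mounted at the origin on the work surface. World frame = base frame: x ahead of the robot, y to its left, z up, the work surface at z = 0. Lengths are in m, angles in rad, forces in N, time in s.
With the tool pointing down it reaches from about 0.4 to 0.825 m from the base axis. Payload 7 kg.
Tool frame: the origin (TCP) lies at the centre of the arm's flange, where the gripper is bolted on; the fingertips stand 178 mm ahead of it and the grasp point (between the pads) lies arm.tcp_to_grasp ahead of it (arm.tcp_to_grasp is the distance from the TCP to the grasp point, in m); z points along the fingers, y is the direction in which the jaws open and shut (so a half turn about z gives the same grasp; the last joint's range is limited). The gripper opens to 88 mm and grips with 3 to 60 N. Pads are 19 mm wide; open, the fingers measure 130 mm over their backs; the gripper's body (78 mm by 193 mm) begins 47 mm behind the grasp point.
Start: joints at [0.288, 0.359, 0.012, 0, -1.224, -0.288], TCP at [0.675, -0, 0.405] pointing down, gripper open.
Joint ranges: [-3.07, 3.07], [-1.43, 2.12], [-1.02, 1.25], [-3.03, 1.67], [-3.05, -0], [-3.03, 3.03]. Speed limits (rad/s): [2.39, 2.39, 3.01, 3.14, 3.14, 3.14].

### API

Orientations are given as [roll, pitch, yaw] about the fixed x, y, z axes, in that order (R = Rz(yaw) Ry(pitch) Rx(roll)).
In Python, from station import arm gives the robot as it stands.
- The arm moves only by the tool move_arm, never from a script. Its argument "deltas" is a list of rows, each a list of 6 numbers: the shift along the world's x, y, z in mm, then the turn, a rotation vector about the world's x, y, z in degrees. In form: [[tx, ty, tz, ax, ay, az], ...]. A call has exactly 5 rows; each row shifts and turns the commanded pose from where the row before left it; what a row does not reach is not made up. A row lasts 1/12 s, in which the tool goes at most 41.7 mm and 7.16 degrees, less where a joint would pass 70% of its speed; a pose out of reach is approached as far as the arm can. A call with a gripper value outside its range is refused whole. "claw" is the closure in counts, from 0 (fully open) to 255 (shut), set as the call begins (left out, the last holds). The fingers move at their own pace and stop on an object; "squeeze" is the grip in N (left out, the last holds). Time passes only in rows, so rows that do not move let the fingers close, or fill a call up. It gives the time, the measured TCP pose, the force and the opening at its end, in the units of the state.
- arm.get_state(): the state, without advancing time (a new reading comes with each control period).
- arm.grab_frame(name): name is "scene" or "side" or "wrist"; returns the picture (480x640x3 uint8, red, green, blue); there is no depth.
- arm.calibration(name): a dict with "intrinsics" (3x3 intrinsics, pixels), "T" (4x4, takes a point from camera to world coordinates); the wrist camera has in their place "mount" (4x4, takes a point from camera to tool coordinates, whose origin is the TCP and whose axes are the flange's). Camera axes: x right, y up, looking along -z (the intrinsics and any distortion apply to the point x, -y, -z); pixel columns grow to the right and rows downward; lengths in m; the calibration is good to about 2 mm. A picture is of the moment at which its call begins: read the wrist's pose just before it. calibration takes no time and is no camera call.
- arm.job_done(): hands the job in, once; it reports no verdict.
Trained networks look in the newest picture that a camera, given by its name, has taken for a name from the list of things; names that differ only in an ending like _2 or _b are one class to them, and where a whole thing is asked for, a point or a joint stands for the part that bears it (a point fixed in the world has none). Each returns a list of dicts, best first, with "score" (0 to 1); they miss things now and then, are a little off and sometimes report something else, mostly with a low value. They report only what shows in the picture. A call takes as long as a camera call.
- arm.spot_in(thing, camera): "xy" ([column, row] in pixels, amid what is visible of it).
- arm.masks_of(thing, camera): "pixels" (480x640 bool, what is visible of it) and "xy" ([column, row] in pixels, amid what is visible of it).
- arm.spot_point(thing, camera): "xy" ([column, row] in pixels: a listed point, or the origin of a listed thing).
The state is a dict: "t": time; "q": joint angles; "qd": joint speeds; "joint_efforts": joint torques, N m; "eef_pos": TCP position; "ee_rot": TCP orientation; "force": force on the tool from outside, world axes, zero at the start; "moment": the same for the moment, N m; "width": finger opening in m.
Only numpy, scipy, OpenCV 4.12 (cv2) and the standard library are available. Lean on these libraries where they do the work, as an engineer would, in place of code of your own. Each camera call takes 0.05 s, during which the arm holds its last target. There are 200 camera calls.

### The job

On the weld fit-up fixture, roll the knurled wheel under a fingertip until the gap between the two flat bars has closed so far that the carriage's pointer stands level with the tip of the gauge marker. Only touch the wheel: do not grip anything, do not push the carriage itself, and leave the things lying around the fixture where they are. Finish with the hand clear and the pointer staying on the mark.

Things in the scene. Friction and masses are not known exactly. Their poses are not given: they have to be found in the camera images.
- fixture: Weld fit-up fixture bolted to the bench: aluminium base plate 170 x 345 x 12 mm. Origin on the bench right under the middle of the wheel; z up; y points along the carriage's travel, from the wheel towards the gap (plate from y = -55 to +290 mm); x points across, to the side of pointer and marker. Nothing on it but the wheel is over 57 mm high, except cheeks (77 mm) beside the wheel.
- wheel: Knurled steel thumbwheel, radius 32 mm over its 30 ridges (1.6 mm high), 28 mm wide. Origin at its centre, 50 mm above the bench. Its axle is level, along the fixture's x; the wheel's own frame turns with it. Two grey round-topped cheeks, 10 mm thick, radius 27 mm, stand close on both sides, so 5 mm of rim stand proud. It turns with friction only (2 N at the rim) and stays where it is left.
- wheel_top (a point): Fixed point at the very top of the wheel's rim, 82 mm above the bench: the place for the fingertip. Moving the top of the rim along the fixture's +y drives the carriage to +y and closes the gap: 8 mm per radian, or 0.25 mm per mm of rim. Moving it to -y opens the gap. It takes several strokes.
- fixed_edge (a point): Near edge of the fixed flat bar (70 mm wide, 6 mm thick) at the far side of the gap, top 50 mm above the bench, 174 mm from the wheel's centre along the fixture's y.
- carriage: Grey sliding carriage 100 x 60 x 30 mm with the second flat bar (70 mm wide, 6 mm thick) bolted on top, bolt heads to 56 mm above the bench. Origin 14 mm above the bench on the fixture's centre line, under the gap-side edge of its bar; axes as the fixture's. Block from y = -68 to -8 mm, bar from -76 to 0 mm of this origin. Travel 32 mm between stops, driven by the wheel. Not to be touched.
- pointer (a point): Sharp tip of the carriage's pointer, a flat steel tooth that comes to a right-angled point and sticks out towards the fixture's +x side, in line with the front edge of the carriage's bar; 50 mm above the bench.
- mark (a point): Sharp tip of the gauge marker, a small steel block (18 x 22 x 18 mm) with a like tooth pointing to the fixture's -x, clamped on a rail beside the carriage; 50 mm above the bench. When set, pointer and marker tips face each other, 2 mm apart in x and level in the fixture's y. At the start the pointer is 8 to 30 mm short of it (on the wheel's side).
- marker: The gauge marker as a body, fixed. Origin on the bench on the fixture's centre line (x = 0), at the y of the marker's tip; axes parallel to the fixture's.
- hammer: Loose hammer, about 240 mm long, lying on the bench on the fixture's -x side. Leave alone.
- magnet: Loose L-shaped welding magnet, 70 x 70 x 28 mm, red cheeks on a steel core, on the bench before the wheel (fixture's -y side). Leave alone.
- tin: Loose steel can, diameter 60 mm, 75 mm high, standing on the fixture's +x side near the wheel. Leave alone.
- offcut: Loose flat steel offcut, 40 x 110 x 8 mm, lying on the fixture's +x side. Leave alone.

How it is judged:
At the end, for the whole second after the job is handed in: The pointer tip is within 2.5 mm of the marker tip along the carriage's travel, and the carriage is at rest (y of pointer in the frame of marker between -0.0025 and 0.0025 m and linear speed of carriage below 0.002 m/s); the robot touches nothing.
It fails at once if the robot pushes on the carriage itself (over 1 N) (contact force between any of the fingers, the arm and carriage above 1 N).
It fails at once if a thing lying beside the fixture is moved more than 15 mm, lifted or carried (distance of any of hammer, magnet, tin, offcut from where it was at the start of the episode above 0.015 m).
It also fails if it takes over 72 s, if anything falls off the work surface, if the arm or the gripper's body presses on something with over 40 N, if the wrist force passes 120 N, or if a joint passes its speed limit or range.

## Working session

There is one attempt and no reset: what is moved stays moved. The work goes in short steps, Python scripts to look and compute and a tool call to move; the robot and the scene stay as the last step left them, time stands still between calls to the robot, and variables do not carry over. Pictures are saved under pics/ and viewed, about 8 in all and at most 12, crops included, and the job is handed in when it is done.

Besides the shell and the picture viewer there is one more tool, called after "Emit:" as a command line: name --pt "numbers of a row" for each row, then --argument value for the rest. move_arm: Moves the arm, as the interface text tells. Its arguments: {"type":"object","properties":{"deltas":{"type":"array","items":{"type":"array","items":{"type":"number"}}},"claw":{"type":"number"},"squeeze":{"type":"number"}},"required":["deltas"]}

```bash
mkdir -p pics; cat > h.py <<'E'
import numpy as np, cv2
from scipy.spatial.transform import Rotation as Rn
from station import arm
def cam(name):
    c=arm.calibration(name); K=np.array(c["intrinsics"])
    if "T" in c: T=np.array(c["T"])
    else:
        s=arm.get_state(); M=np.eye(4); r=np.array(s["ee_rot"])
        M[:3,:3]=r if r.shape==(3,3) else Rn.from_euler("xyz",r).as_matrix(); M[:3,3]=s["eef_pos"]; T=M@np.array(c["mount"])
    return K,T,c
def toz(xy,z,K,T):
    d=np.array([(xy[0]-K[0,2])/K[0,0],-(xy[1]-K[1,2])/K[1,1],-1]); d=T[:3,:3]@d
    return T[:3,3]+d*(z-T[2,3])/d[2]
def pix(p,K,T):
    q=T[:3,:3].T@(np.array(p)-T[:3,3]); return np.array([K[0,2]-K[0,0]*q[0]/q[2],K[1,2]+K[1,1]*q[1]/q[2]])
E
python3 - <<'E'
from h import *
print(arm.get_state(), arm.tcp_to_grasp)
zs=dict(wheel_top=.082,wheel=.05,fixed_edge=.05,pointer=.05,mark=.05,fixture=0,carriage=.014,marker=0,tin=.037,magnet=.014,hammer=.01,offcut=.004)
ims=[]
for n in ("scene","side","wrist"):
    K,T,c=cam(n); print(n,[k for k in c], T[:3,3].round(3), K[0,0])
    im=arm.grab_frame(n); ims.append(im)
    for t,z in zs.items():
        r=arm.spot_point(t,n)[:2]
        print(t,[(round(a["score"],2),np.round(a["xy"]).tolist(),toz(a["xy"],z,K,T).round(4)[:2].tolist()) for a in r])
for n,im in zip(("scene","side","wrist"),ims): cv2.imwrite(f"pics/{n}0.png",im[:,:,::-1])
E
```

```text
{'t': 0.0, 'q': array([ 2.88116132e-01,  3.59386775e-01,  1.10724757e-02, -3.59292975e-04,
       -1.22410115e+00, -2.88099038e-01]), 'qd': array([-0.0005774 , -0.00034634, -0.00125217,  0.00076314, -0.00025156,
       -0.0005561 ]), 'joint_efforts': array([-8.00930356e-04, -5.82726967e+01,  2.93058443e+01,  6.99745238e+00,
        6.93249181e-03, -2.06530804e-04]), 'eef_pos': array([6.74807650e-01, 1.23249461e-05, 4.03726796e-01]), 'ee_rot': array([ 3.13994429e+00, -1.36248748e-04, -1.57090148e+00]), 'force': array([-0.50570774,  0.01863755,  0.69851937]), 'moment': array([0.00722005, 0.00215925, 0.03753005]), 'width': 0.08751535171524315} 0.1593
scene ['intrinsics', 'T'] [1.025 0.386 0.474] 454.07131944902517
wheel_top [(0.74, [291.0, 232.0], [0.5923, -0.0303])]
wheel [(0.82, [288.0, 252.0], [0.6026, -0.0285])]
fixed_edge [(0.67, [398.0, 274.0], [0.5343, 0.1353])]
pointer [(0.56, [372.0, 300.0], [0.6073, 0.1392]), (0.29, [201.0, 333.0], [0.8022, 0.0115])]
mark [(0.6, [378.0, 300.0], [0.6025, 0.1444])]
fixture [(0.63, [292.0, 275.0], [0.5954, -0.0273])]
carriage [(0.94, [378.0, 292.
[... 888 characters left out ...]
r [(0.8, [255.0, 282.0], [0.4139, 0.0082]), (0.63, [332.0, 200.0], [0.6855, 0.2155])]
offcut [(0.77, [332.0, 204.0], [0.6818, 0.2087]), (0.73, [351.0, 256.0], [0.6298, 0.0088])]
wrist ['intrinsics', 'mount'] [ 0.674 -0.074  0.384] 396.12315472815357
wheel_top [(0.67, [427.0, 194.0], [0.5965, -0.0213])]
wheel [(0.72, [420.0, 183.0], [0.5948, -0.0248])]
fixed_edge []
pointer []
mark [(0.65, [402.0, 361.0], [0.6011, 0.147])]
fixture [(0.65, [404.0, 174.0], [0.5998, -0.0259])]
carriage []
marker []
tin [(0.86, [224.0, 167.0], [0.7636, -0.0372]), (0.71, [426.0, 191.0], [0.5864, -0.0158])]
magnet []
hammer [(0.76, [592.0, 215.0], [0.4175, 0.0114])]
offcut [(0.69, [324.0, 390.0], [0.6776, 0.2148])]
```

View pics/wrist0.png

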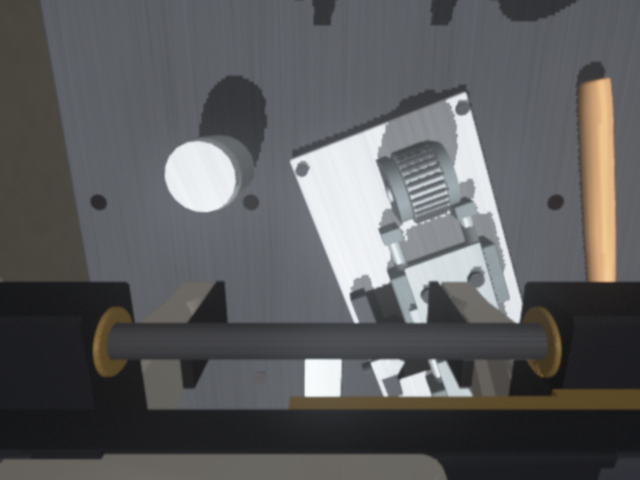

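View pics/scene0.png

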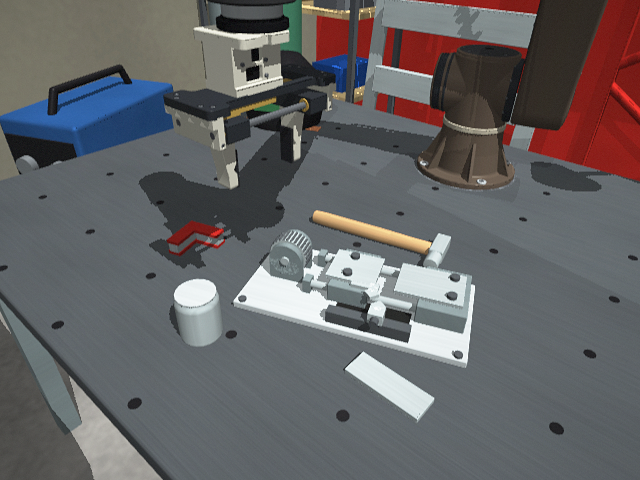

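Wrist: the fixture is tilted about 18–20°, with the wheel at (425,185), the tin to the left and the hammer to the right. Scene: pointer and marker lie close together near (373,300). Next I'll turn the jaws along the fixture's y (camera on its +x side), go over the wheel with the claw shut, and look from there.

Emit:
move_arm --pt "-5 -2 0 0 0 7" --pt "-5 -2 0 0 0 7" --pt "-5 -2 0 0 0 7" --pt "-5 -2 0 0 0 7" --pt "-5 -2 0 0 0 7" --claw 255 --squeeze 10

```text
t: 2.37
eef_pos: [0.6497, -0.0101, 0.4047]
ee_rot: [-3.142, -0.0, -0.954]
force: [0.5, -0.4, -0.4]
width: 0.0596
```

Emit:
move_arm --pt "-5 -2 0 0 0 7" --pt "-5 -2 0 0 0 7" --pt "-5 -2 0 0 0 7" --pt "-5 -2 0 0 0 7" --pt "-5 -2 0 0 0 7"

```text
t: 2.78
eef_pos: [0.6247, -0.0201, 0.4047]
ee_rot: [-3.142, -0.0, -0.343]
force: [-0.3, 0.3, -0.5]
width: 0.0265
```

Emit:
move_arm --pt "-5 -2 -8 0 0 7" --pt "-5 -2 -8 0 0 7" --pt "-5 -2 -8 0 0 7" --pt "-5 -2 -8 0 0 7" --pt "-5 2 -8 0 0 7"

```text
t: 3.2
eef_pos: [0.5997, -0.0265, 0.3644]
ee_rot: [3.142, -0.0, 0.267]
force: [0.3, 0.1, 0.5]
width: 0.0007
```

```bash
cat > look.py <<'E'
from h import *
import sys
tag=sys.argv[1]; zs=dict(wheel_top=.082,wheel=.05,fixed_edge=.05,pointer=.05,mark=.05,carriage=.014,fixture=0,marker=0)
s=arm.get_state(); print(s["t"],s["eef_pos"].round(4),np.degrees(s["ee_rot"]).round(2),s["force"].round(2),s["width"])
for n in sys.argv[2:]:
    K,T,c=cam(n); im=arm.grab_frame(n); cv2.imwrite(f"pics/{n}{tag}.png",im[:,:,::-1])
    for t,z in zs.items():
        r=arm.spot_point(t,n)[:2]
        print(n,t,[(round(a["score"],2),np.round(a["xy"],1).tolist(),toz(a["xy"],z,K,T).round(4)[:2].tolist()) for a in r])
E
python3 look.py 1 wrist
```

```text
3.2 [ 0.5997 -0.0265  0.3644] [ 1.800e+02 -1.000e-02  1.533e+01] [0.29 0.05 0.54] 0.0006744467706635044
wrist wheel_top [(0.66, [322.2, 241.5], [0.5942, -0.0236])]
wrist wheel [(0.74, [327.9, 225.3], [0.5985, -0.0266])]
wrist fixed_edge [(0.89, [103.6, 246.4], [0.5359, 0.1372])]
wrist pointer [(0.95, [115.0, 165.5], [0.6007, 0.1363])]
wrist mark [(0.68, [101.0, 162.5], [0.6002, 0.1464])]
wrist carriage [(0.93, [160.2, 230.0], [0.5473, 0.1093])]
wrist fixture [(0.71, [159.8, 230.6], [0.5414, 0.1145])]
wrist marker []
```

View pics/wrist1.png

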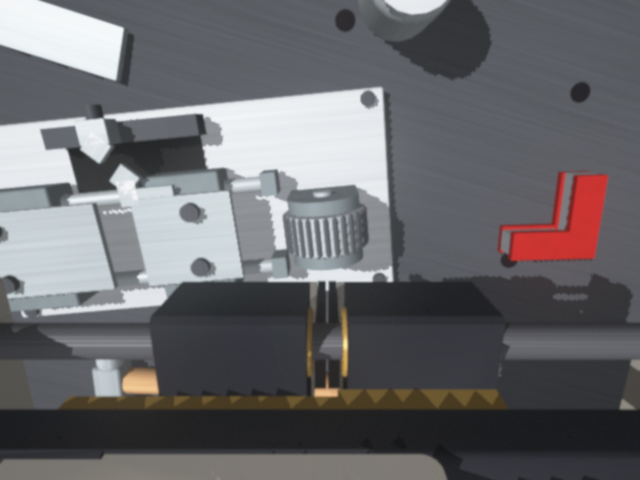

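```bash
python3 - <<'E'
from h import *
K,T,c=cam("wrist")
im=cv2.imread("pics/wrist1.png")
cv2.imwrite("pics/crop1.png",cv2.resize(im[100:260,30:240],None,fx=3.75,fy=3.75,interpolation=cv2.INTER_CUBIC))
a,b,d=[toz(p,.012,K,T) for p in [(383,88),(5,125),(393,280)]]
for u,v in((a,b),(a,d)): print(np.degrees(np.arctan2(*(v-u)[1::-1])),np.linalg.norm(v-u))
for z in(.186,.2): print(pix([*arm.get_state()["eef_pos"][:2],z],K,T))
print(pix([.5965,-.0255,.082],K,T))
E
```

```text
110.21439387470848 0.30591581879500906
-159.6518718980282 0.16332906580891185
[329.09003626 299.5336979 ]
[329.27280787 314.37172926]
[326.16895187 240.03641361]
```

View pics/crop1.png

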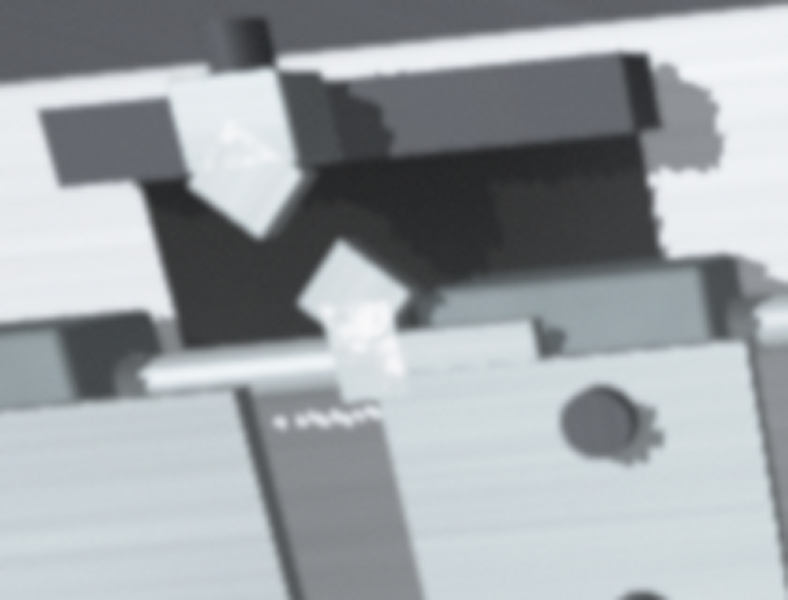

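Emit:
move_arm --pt "0 -2 -18 0 0 1" --pt "0 -3 -18 0 0 1" --pt "1 -3 -18 0 0 1" --pt "1 -3 -18 0 0 1" --pt "0 -1 -17 0 0 1"

```text
t: 4.07
eef_pos: [0.6022, -0.0383, 0.275]
ee_rot: [3.141, -0.0, 0.349]
force: [0.2, -1.0, -0.9]
width: 0.0004
```

```bash
python3 - <<'E'
from h import *
K,T,c=cam("wrist")
s=arm.get_state(); print(s["eef_pos"],s["force"])
a=arm.grab_frame("scene"); b=arm.grab_frame("side")
f=lambda im,u,v:cv2.resize(im[v-80:v+80,u-60:u+60,::-1],None,fx=3.3,fy=3.3,interpolation=cv2.INTER_CUBIC)
cv2.imwrite("pics/tip.png",np.hstack([f(a,295,210),f(b,346,220)]))
E
```

```text
[ 0.60221894 -0.03830636  0.27499548] [ 0.20913228 -1.01919609 -0.88869073]
```

View pics/tip.png

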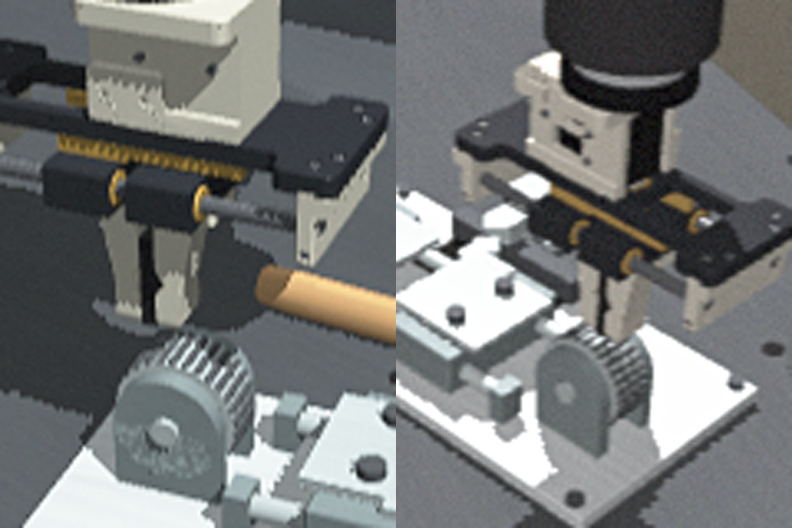

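Crop: closed fingertips stand about 15 mm above the wheel, about 33 mm wide along the travel, and centred across the rim. I'll lower them to contact.

Emit:
move_arm --pt "-1 2 -5 0 0 0" --pt "0 0 -5 0 0 0" --pt "0 0 -2 0 0 0" --pt "0 0 -2 0 0 0" --pt "0 0 0 0 0 0"

```text
t: 4.58
eef_pos: [0.601, -0.0359, 0.2619]
ee_rot: [3.142, -0.0, 0.349]
force: [0.8, -0.2, 0.4]
width: 0.0005
```

Emit:
move_arm --pt "0 0 -1 0 0 0" --pt "0 0 0 0 0 0" --pt "0 0 0 0 0 0" --pt "0 0 0 0 0 0" --pt "0 0 0 0 0 0"

```text
t: 5.0
eef_pos: [0.601, -0.036, 0.2608]
ee_rot: [3.142, -0.0, 0.349]
force: [-0.8, -0.3, 0.3]
width: 0.0005
```

Emit:
move_arm --pt "0 0 -1 0 0 0" --pt "0 0 0 0 0 0" --pt "0 0 0 0 0 0" --pt "0 0 0 0 0 0" --pt "0 0 0 0 0 0"

```text
t: 5.42
eef_pos: [0.6011, -0.0361, 0.26]
ee_rot: [3.141, -0.001, 0.349]
force: [-0.7, -0.7, 4.2]
width: 0.0004
```

Emit:
move_arm --pt "0 0 -0.5 0 0 0" --pt "0 0 0 0 0 0" --pt "0 0 0 0 0 0" --pt "0 0 0 0 0 0" --pt "0 0 0 0 0 0"

```text
t: 5.83
eef_pos: [0.6014, -0.036, 0.2598]
ee_rot: [3.141, -0.001, 0.349]
force: [-0.6, 0.5, 6.5]
width: 0.0006
```

Contact is at 0.260 as expected. First stroke: 25 mm.

Emit:
move_arm --pt "0 0 -0.7 0 0 0" --pt "-1.7 4.7 0 0 0 0" --pt "-1.7 4.7 0 0 0 0" --pt "-1.7 4.7 0 0 0 0" --pt "-1.7 4.7 0 0 0 0"

```text
t: 6.25
eef_pos: [0.5947, -0.0175, 0.2596]
ee_rot: [3.14, -0.002, 0.349]
force: [1.1, 0.2, 0.3]
width: 0.0001
```

Emit:
move_arm --pt "-1.7 4.7 0 0 0 0" --pt "0 0 0 0 0 0" --pt "0 0 8 0 0 0" --pt "0 0 15 0 0 0" --pt "5 -13 10 0 0 0"

```text
t: 6.67
eef_pos: [0.597, -0.0244, 0.2921]
ee_rot: [-3.141, 0.001, 0.35]
force: [-0.0, -0.2, 0.3]
width: 0.0003
```

```bash
cat > gap.py <<'E'
from h import *
import sys
u=np.array([np.cos(np.radians(110.2)),np.sin(np.radians(110.2))])
K,T,c=cam("wrist"); im=arm.grab_frame("wrist"); cv2.imwrite(f"pics/w{sys.argv[1]}.png",im[:,:,::-1])
s=arm.get_state(); print(s["t"],s["eef_pos"].round(4))
p=[(round(a["score"],2),a["xy"]) for a in arm.spot_point("pointer","wrist")[:2]]
m=[(round(a["score"],2),a["xy"]) for a in arm.spot_point("mark","wrist")[:2]]
print(p,m)
if p and m: print("gap mm",1e3*(toz(m[0][1],.05,K,T)-toz(p[0][1],.05,K,T))[:2]@u)
E
python3 gap.py 2; python3 - <<'E'
from h import *
# start picture by hand-read tips
u=np.array([np.cos(np.radians(110.2)),np.sin(np.radians(110.2))])
M=np.eye(4);M[:3,:3]=Rn.from_euler("xyz",[180,0,15.33],degrees=True).as_matrix();M[:3,3]=[.5997,-.0265,.3644]
c=arm.calibration("wrist");T=M@np.array(c["mount"]);K=np.array(c["intrinsics"])
print("start gap",1e3*(toz((99.9,164),.05,K,T)-toz((121.2,164),.05,K,T))[:2]@u)
E
```

```text
6.7167 [ 0.5985 -0.0266  0.2942]
[(0.64, [50.8, 152.1])] [(0.7, [35.6, 148.4]), (0.46, [51.5, 149.5])]
gap mm 7.945146618023489
start gap 15.579623943491097
```

```bash
python3 - <<'E'
import cv2
im=cv2.imread("pics/w2.png"); cv2.imwrite("pics/c2.png",cv2.resize(im[80:280,0:240],None,fx=3.3,fy=3,interpolation=cv2.INTER_CUBIC))
E
```

```text
(no output)
```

View pics/c2.png

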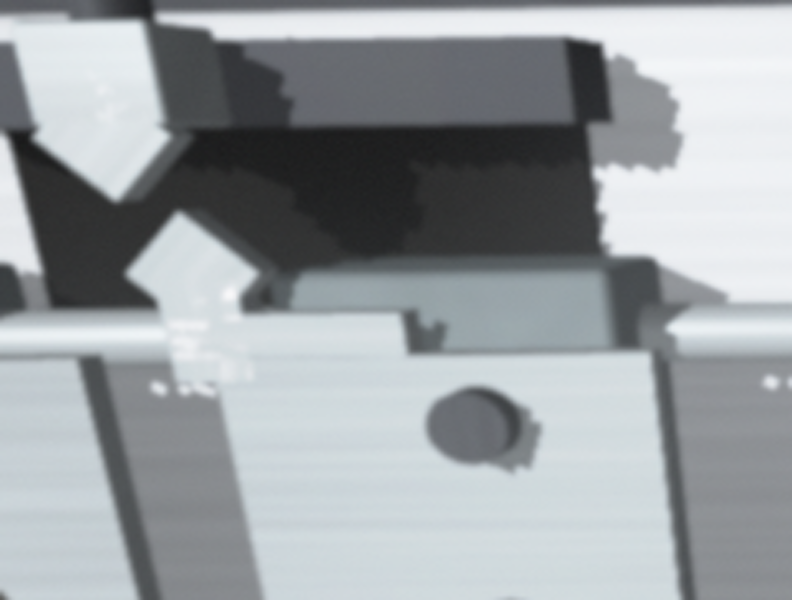

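Pointer tip (54.5,150.7), marker tip (35.5,146.7): about 10.5 mm still to go, so the stroke gave about 5 mm. The network's pointer is a few pixels off, so I'll read the tips by eye. Second stroke comes next, pressed slightly harder.

Emit:
move_arm --pt "3 -10 0 0 0 0" --pt "0.5 -1.5 -15 0 0 0" --pt "0 0 -14 0 0 0" --pt "0 0 -3 0 0 0" --pt "0 0 -2 0 0 0"

```text
t: 7.23
eef_pos: [0.6012, -0.0376, 0.2589]
ee_rot: [3.14, 0.001, 0.35]
force: [-9.4, -1.3, 32.8]
width: 0.0006
```

Emit:
move_arm --pt "0 0 0 0 0 0" --pt "0 0 0 0 0 0" --pt "0 0 0 0 0 0" --pt "-1.1 3 0 0 0 0" --pt "-1.1 3 0 0 0 0"

```text
t: 7.65
eef_pos: [0.5988, -0.032, 0.2592]
ee_rot: [3.14, 0.0, 0.35]
force: [-4.5, -6.5, 18.5]
width: 0.0004
```

Emit:
move_arm --pt "-1.1 3 0 0 0 0" --pt "-1.1 3 0 0 0 0" --pt "-1.1 3 0 0 0 0" --pt "-1.1 3 0 0 0 0" --pt "-1.1 3 0 0 0 0"

```text
t: 8.07
eef_pos: [0.5933, -0.0168, 0.2593]
ee_rot: [3.14, -0.0, 0.35]
force: [-3.1, -4.5, 14.7]
width: 0.0007
```

Emit:
move_arm --pt "-1 2.8 0 0 0 0" --pt "0 0 0 0 0 0" --pt "0 0 8 0 0 0" --pt "0 0 15 0 0 0" --pt "4 -12 12 0 0 0"

```text
t: 8.48
eef_pos: [0.5957, -0.0244, 0.2924]
ee_rot: [-3.141, 0.002, 0.35]
force: [0.3, -0.0, 0.8]
width: 0.0003
```

```bash
python3 gap.py 3; python3 - <<'E'
import cv2
im=cv2.imread("pics/w3.png"); cv2.imwrite("pics/c3.png",cv2.resize(im[80:280,0:240],None,fx=3.3,fy=3,interpolation=cv2.INTER_CUBIC))
E
```

```text
8.5333 [ 0.5973 -0.0263  0.2951]
[(0.66, [38.7, 150.4])] [(0.6, [32.9, 144.6])]
gap mm 2.5426541581062585
```

View pics/c3.png

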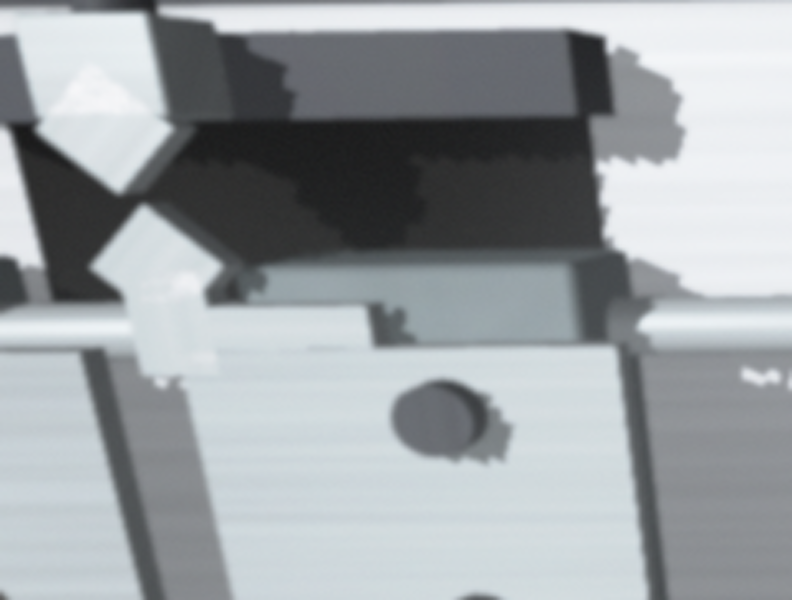

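```bash
python3 - <<'E'
from h import *
u=np.array([np.cos(np.radians(110.2)),np.sin(np.radians(110.2))]); x=np.array([u[1],-u[0]])
K,T,c=cam("wrist")
f=lambda a,b:toz((a/3.3,80+b/3),.05,K,T)[:2]
d=f(120,193)-f(145,205); e=f(232,600)-f(185,380)
print("mark-pointer y,x mm",1e3*d@u,1e3*d@x,"bar edge angle err deg",np.degrees(np.arctan2(e@u,-e@x)))
E
```

```text
mark-pointer y,x mm 3.723464835447237 2.156443953113869 bar edge angle err deg 0.05504514371100929
```

The check is consistent: 2.2 mm apart in x (should be 2) and bar edge angle error 0.06°. 3.7 mm remains, so the last stroke needs 15 mm of rim.

Emit:
move_arm --pt "3 -8 0 0 0 0" --pt "0 0 -15 0 0 0" --pt "0 0 -14 0 0 0" --pt "0 0 -3 0 0 0" --pt "0 0 -1.5 0 0 0"

```text
t: 9.05
eef_pos: [0.5992, -0.0339, 0.2591]
ee_rot: [3.141, 0.002, 0.35]
force: [-7.2, -1.5, 21.4]
width: 0.0003
```

Emit:
move_arm --pt "0 0 0 0 0 0" --pt "0 0 0 0 0 0" --pt "0 0 0 0 0 0" --pt "-1 2.8 0 0 0 0" --pt "-1 2.8 0 0 0 0"

```text
t: 9.47
eef_pos: [0.5972, -0.0289, 0.2598]
ee_rot: [3.14, 0.002, 0.35]
force: [-3.7, -5.7, 13.4]
width: 0.0004
```

Emit:
move_arm --pt "-1 2.8 0 0 0 0" --pt "-1 2.8 0 0 0 0" --pt "-1 2.8 0 0 0 0" --pt "0 0 0 0 0 0" --pt "0 0 0 0 0 0"

```text
t: 9.88
eef_pos: [0.5938, -0.0197, 0.2594]
ee_rot: [3.141, 0.002, 0.35]
force: [-4.2, -0.6, 10.6]
width: 0.0007
```

Emit:
move_arm --pt "0 0 8 0 0 0" --pt "0 0 15 0 0 0" --pt "4 -12 12 0 0 0" --pt "0 0 0 0 0 0" --pt "0 0 0 0 0 0"

```text
t: 10.3
eef_pos: [0.5984, -0.0315, 0.294]
ee_rot: [-3.141, -0.0, 0.348]
force: [-0.5, 1.0, -0.3]
width: 0.0003
```

```bash
python3 gap.py 4; python3 - <<'E'
import cv2
im=cv2.imread("pics/w4.png"); cv2.imwrite("pics/c4.png",cv2.resize(im[80:280,0:240],None,fx=3.3,fy=3,interpolation=cv2.INTER_CUBIC))
E
```

```text
10.35 [ 0.598  -0.0313  0.2934]
[(0.83, [24.1, 149.4])] [(0.78, [23.7, 146.4])]
gap mm -0.12613653070586023
```

View pics/c4.png

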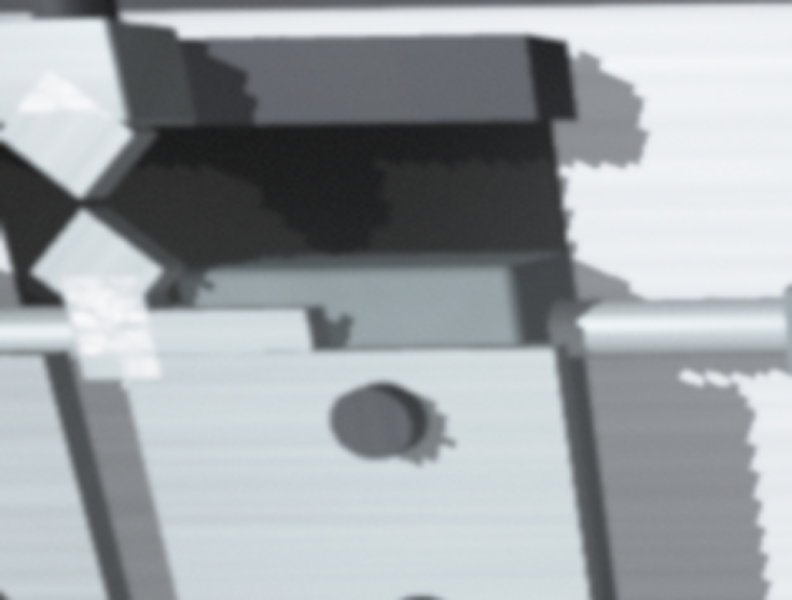

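The tips now face each other: marker (82,197), pointer (83,208) in the crop. I'll raise the hand further, recheck, and hand in.

Emit:
move_arm --pt "0 0 10 0 0 0" --pt "0 0 15 0 0 0" --pt "0 0 15 0 0 0" --pt "0 0 0 0 0 0" --pt "0 0 0 0 0 0"

```text
t: 10.87
eef_pos: [0.5984, -0.0309, 0.335]
ee_rot: [3.141, -0.002, 0.349]
force: [0.2, 0.2, -0.7]
width: 0.0003
```

Emit:
move_arm --pt "0 0 0 0 0 0" --pt "0 0 0 0 0 0" --pt "0 0 0 0 0 0" --pt "0 0 0 0 0 0" --pt "0 0 0 0 0 0"

```text
t: 11.28
eef_pos: [0.5982, -0.0312, 0.3335]
ee_rot: [-3.142, 0.001, 0.349]
force: [0.0, -0.4, -0.6]
width: 0.0005
```

```bash
python3 gap.py 5 && python3 -c "
from station import arm
print(arm.get_state()['force'].round(2)); print(arm.job_done())"
```

```text
11.3333 [ 0.5983 -0.0312  0.3336]
[(0.87, [65.1, 143.3])] [(0.64, [68.2, 141.7])]
gap mm -2.192814974991315
[ 0.75 -0.42 -0.8 ]
the job is handed in; nothing more can be done
None
```

I rolled the wheel with the closed fingertips in three strokes. The pointer went from about 15.6 mm short of the mark to about 10.5 mm, then 3.7 mm, then level with it. I handed the job in at about 11 s, with the hand about 75 mm above the wheel and no contact force beyond sensor noise.

**Checks that agreed:** after the last stroke, the tips read by eye in the wrist picture were level to about 0.3 mm. The network's reading from that same view gave -0.1 mm.

**Check that disagreed:** a last network-only reading, taken from higher up just before hand-in, gave -2.2 mm, meaning the pointer past the mark. That is still inside the 2.5 mm limit, but only just. I put it down to the network, which earlier placed the pointer up to 5 px (about 3 mm) too far forward. I didn't check that view by eye, and nothing touched the wheel in between.

**Not re-measured:** I didn't check the loose things again at the end, but the hand stayed over the wheel, well away from them.

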